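# Uncover the winch test box and hold its dial at the third click

### The job

Lift the walnut cover with the turned knob off the grey control box and set it down gently, flat and centred on the black rubber mat, letting go of it. Then press the spring-return dial in the box down by the black bar of its lever, past its first two clicks to the third, and hold it there against the spring without forcing it: the program finishes while still holding it at the third click. Leave everything else on the bench where it is.

Things in the scene. Friction and masses are not known exactly. Their poses are not given: they have to be found in the camera images.
- box: Grey steel control box, fixed, 200 (x) x 170 (y) x 60 mm high, open on top, walls 10 mm: the well is 180 x 150 mm. Origin: centre of its underside, z up, yaw within 0.4 rad. Stands left or right, the mat on the other side. In the well is a dial whose lever reaches towards box -x and ends in a black bar that is pressed down.
- dial_axle (a point): Centre of the dial's axle, parallel to box y, at x = 45, y = 0, z = 53 mm in the box frame. The dial is a steel drum of 24 mm radius, 36 mm wide, between two cheeks at y = +-26 mm (8 mm thick, up to 66 mm above the bench). Its lever is 12 mm wide, 8 mm thick.
- stud3 (a point): Free face of the lowest of three brass studs on the well's +y wall, 65 mm to +y of the place where the bar's centre stands at the third click. The two studs above mark clicks 1 (top) and 2 in the same way.
- dial_bar (a point): Centre of the black bar (18 mm diameter, 30 mm long along box y), 75 mm from the axle. In the box frame at joint value q: x = 45 - 75 cos(0.40 - q), y = 0, z = 53 + 75 sin(0.40 - q) mm: 82 mm above the bench at rest, 23 mm at the third click. Press from straight above on its top, 9 mm above this point, or pinch its two ends.
- dial (a joint): Dial angle in rad: 0 at rest (lever raised), grows as the bar is pressed down. Clicks at 0.27, 0.54, 0.81; the stop is at 0.87. A spring returns it to 0 from everywhere: the push on the bar rises to 6, 8 and 9 N on the way to clicks 1, 2 and 3, easing by 3 N as each is reached; holding the third takes about 7 N.
- cover: Loose walnut hatch cover on the box rim: hollow cap 200 (x) x 170 (y) x 45 mm high, skirt 10 mm thick and 33 mm deep, 0.3 to 0.5 kg. On its top centre a round turned knob, 40 mm high, 30 mm diameter (22 mm at its foot). Origin: centre of the skirt's lower edge, 60 mm above the bench on the box; z up; yaw that of the box within 0.02 rad.
- cover_knob (a point): Centre of the cover's knob at the height to grip, 67 mm above the cover's lower edge, 22 mm above its flat top.
- mat: Flat black rubber mat fixed on the bench, 260 (x) x 220 (y) x 4 mm, origin at the centre of its underside, yaw within 0.12 rad.
- bell: Copper ship's bell model, 100 mm diameter, 99 mm high, loose, at the back between box and mat; origin under its centre. Leave alone.
- hatch2: Second walnut hatch cover, flat, 150 x 110 x 20 mm, no knob, lying on the right of the bench. Leave alone.
- tub: Yellow plastic parts tub, 200 x 140 x 90 mm, on the left of the bench; origin under its centre. Leave alone.
- screwdriver: Screwdriver lying between box and mat. Leave alone.
- wrench: Wrench lying on the right of the bench. Leave alone.
- varnish: Varnish jar, 60 mm diameter, 90 mm high, on the left of the bench. Leave alone.
- spool: Small brass spool, 48 mm diameter, 30 mm high, at the back of the bench. Leave alone.

How it is judged:
On the way, in this order (a step that is already met when the one before it is completed fails the run):
1. the cover lies flat and centred on the mat, released (height (world z) of cover below 0.009 m and angle between cover's own z axis and vertical below 0.04 rad and horizontal distance between cover and mat below 0.045 m and linear speed of cover below 0.02 m/s and contact force between each of the arm, the fingers and cover below 0.05 N), for 0.2 s.
2. the dial is pressed to its third click (value of joint dial between 0.75 and 0.9 rad), for 0.2 s.
At the end, for the whole second after the job is handed in: The fingers hold the dial at its third click (joint 0.75 to 0.90 rad, fingers pushing with more than 2 N) through the last second, while the cover lies at rest flat on the mat (tilt under 0.04 rad), its centre within 45 mm of the mat's centre (all of step 2 and contact force between the fingers and dial above 2 N and height (world z) of cover below 0.009 m and angle between cover's own z axis and vertical below 0.04 rad and horizontal distance between cover and mat below 0.045 m and linear speed of cover below 0.02 m/s); the arm keeps its last pose, push and grip.
It fails at once if the cover is dropped or thrown (faster than 0.5 m/s with the fingers off it) (contact force between the fingers and cover below 0.05 N and linear speed of cover above 0.5 m/s).
It fails at once if the dial is forced (more than 60 N) (contact force between anything else and dial above 60 N).
It fails at once if a bystander is moved by more than 30 mm (distance of any of bell, hatch2, tub, screwdriver, wrench, varnish, spool from where it was at the start of the episode above 0.03 m).
It also fails if it takes over 56 s, if anything falls off the work surface, if the arm or the gripper's body presses on something with over 40 N, if the wrist force passes 120 N, or if a joint passes its speed limit or range.

### The arm

A 6-joint arm with a two-finger parallel gripper is mounted at the origin on the work surface. World frame = base frame: x ahead of the robot, y to its left, z up, the work surface at z = 0. Lengths are in m, angles in rad, forces in N, time in s.
With the tool pointing down it reaches from about 0.4 to 0.825 m from the base axis. Payload 7 kg.
Tool frame: the origin (TCP) lies on the front face of the gripper's body, between the roots of the fingers; the fingertips stand 66 mm ahead of it and the grasp point (between the pads) lies 47 mm ahead of it (tips_ahead is the distance from the TCP to the fingertips, in m); z points along the fingers, y is the line along which they close (so a half turn about z gives the same grasp; the last joint's range is limited). The gripper opens to 88 mm and grips with 3 to 60 N. Pads are 19 mm wide; open, the fingers measure 130 mm over their backs; the gripper's body (78 mm by 193 mm) begins 47 mm behind the grasp point.
Start: joints at [1.616, 0.359, 0.012, 0, -1.224, -0.288], TCP at [0.162, 0.655, 0.292] pointing down, gripper open.
Joint ranges: [-3.07, 3.07], [-1.43, 2.12], [-1.02, 1.25], [-3.03, 1.67], [-3.05, -0], [-3.03, 3.03]. Speed limits (rad/s): [2.39, 2.39, 3.01, 3.14, 3.14, 3.14].

### API

Orientations are given as a 3x3 rotation matrix whose columns are the frame's x, y, z axes.
In Python, from rig import * gives the robot as it stands.
- The arm moves only by the shell command python3 -m inch 'ROWS' [OPENING]. ROWS is JSON, one flat list of numbers, 6 for each row, row after row: the shift along the tool's x, y, z as a fraction of full scale, then the turn, a rotation vector about the tool's x, y, z as a fraction of full scale. In form: [dx, dy, dz, wx, wy, wz, dx, dy, dz, wx, wy, wz, ...]. A call has 1 to 12 rows; each row shifts and turns the commanded pose from where the row before left it, along the tool's axes as they then stand; what a row does not reach is not made up. Full scale, the value 1, is 30 mm for a shift and 5 degrees for a turn. A row lasts 1/8 s, in which the tool goes at most 62.5 mm and 10.7 degrees, less where a joint would pass 70% of its speed; a pose out of reach is approached as far as the arm can. A call with a number of a shift or a turn outside -1 to 1 is refused whole. A call with a gripper value outside its range is refused whole. OPENING is the opening, from 0 (shut) to 1 (fully open), set as the call begins (- or left out, the last holds). The fingers move at their own pace and stop on an object; the grip force is fixed at half the most. Time passes only in rows, so rows that do not move let the fingers close. It gives the time, the measured TCP pose, the force, the opening and the grip force at its end, in the units of the state.
- get_obs(): the state, without advancing time (a new reading comes with each control period).
- get_image(name): name is "side" or "top"; returns (picture, depth): 480x640x3 uint8, red, green, blue; 480x640 float32, m along the optical axis (not along the pixel's ray), 0 where there is no reading.
- camera_params(name): a dict with "fx", "fy", "cx", "cy" (pixels), "k1" (the pictures are not rectified: a ray, as slopes to the right and down, at radius r is drawn at 1 + k1 r^2 times it, then the intrinsics apply), "rvec" (rotation vector, rad) and "tvec" (3), from world to camera coordinates, as OpenCV has them. Camera axes: x right, y down, z forward; pixel columns grow to the right and rows downward; lengths in m; the calibration is good to about 2 mm. A picture is of the moment at which its call begins. camera_params takes no time and is no camera call.
- finish_job(): hands the job in; it is judged then, once.
Trained networks look in the newest picture that a camera, given by its name, has taken for a name from the list of things; names that differ only in an ending like _2 or _b are one class to them, and where a whole thing is asked for, a point or a joint stands for the part that bears it (a point fixed in the world has none). Each returns a list of dicts, best first, with "p" (0 to 1); they miss things now and then, are a little off and sometimes report something else, mostly with a low value. They report only what shows in the picture. A call takes as long as a camera call.
- masks_of(name, camera): "pixels" (480x640 bool, what is visible of it).
- pinpoint(name, camera): "at" ([x, y, z] in m, in world coordinates, good to about 4 mm: a listed point, or the origin of a listed thing).
The state is a dict: "time": time; "joint_pos": joint angles; "joint_velocities": joint speeds; "effort": joint torques, N m; "eef_pos": TCP position; "tool_rot": TCP orientation; "wrist_force": force on the tool from outside, world axes, zero at the start; "torque": the same for the moment, N m; "finger_gap": opening from 0.0 (shut) to 1.0 (fully open); "grasp_force": force on a finger pad.
Only numpy, scipy, OpenCV 4.12 (cv2) and the standard library are available. Lean on these libraries where they do the work, as an engineer would, in place of code of your own. Each camera call takes 0.05 s, during which the arm holds its last target. There are 200 camera calls.

## Working session

There is one attempt and no reset: what is moved stays moved. The work goes in short steps, Python scripts to look and compute and a shell command to move; the robot and the scene stay as the last step left them, time stands still between calls to the robot, and variables do not carry over. Pictures are saved under pics/ and viewed, at most 10 in all, crops included, and the job is handed in when it is done.

```bash
mkdir -p pics; cat > h.py <<'E'
from rig import *
import numpy as np, cv2
def pts(name,depth):
    c=camera_params(name);K=np.array([[c['fx'],0,c['cx']],[0,c['fy'],c['cy']],[0,0,1.]])
    v,u=np.mgrid[:480,:640]
    d=np.stack([(u-c['cx'])/c['fx'],(v-c['cy'])/c['fy']],-1); x=d.copy()
    for _ in range(8): x=d/(1+c['k1']*(x**2).sum(-1,keepdims=True))
    P=np.dstack([x*depth[...,None],depth])
    R=cv2.Rodrigues(np.array(c['rvec'],float))[0]
    return (P-np.array(c['tvec']).ravel())@R
E
python3 - <<'E'
from h import *
np.set_printoptions(precision=4,suppress=True)
for cam in('top','side'):
    im,d=get_image(cam); cv2.imwrite(f'pics/{cam}0.png',im[...,::-1]); np.save(cam+'0.npy',d)
    P=pts(cam,d)
    for n in('cover','cover_knob','mat','box','bell','screwdriver'):
        for r in pinpoint(n,cam)[:1]: print(cam,n,r['p'],np.array(r['at']))
    for n in('cover','mat'):
        for r in masks_of(n,cam)[:1]:
            m=r['pixels']&(d>0); Q=P[m]
            z=0.105 if n=='cover' else .004
            Q=Q[abs(Q[:,2]-z)<.006]
            if len(Q)>50:
                (c,s,a)=cv2.minAreaRect(Q[:,:2].astype(np.float32)); print(cam,n,r['p'],len(Q),np.median(Q,0),c,s,a)
o=get_obs();print(o['time'],o['eef_pos'],o['tool_rot'],o['wrist_force'])
E
```

```text
top cover 0.93 [ 0.5544 -0.2078  0.0622]
top cover_knob 0.59 [ 0.5546 -0.208   0.1297]
top mat 0.65 [ 0.5493  0.1726 -0.0034]
top bell 0.9 [0.8033 0.0284 0.0052]
top screwdriver 0.96 [ 0.4275  0.0016 -0.0019]
top cover 0.65 5271 [ 0.5493 -0.2087  0.1055] (0.5532912015914917, -0.2113088071346283) (0.20105071365833282, 0.17228949069976807) 3.208329916000366
top mat 0.82 7790 [0.5482 0.1746 0.0043] (0.551310122013092, 0.1741180121898651) (0.2609670162200928, 0.22242982685565948) 0.8539994955062866
side cover 0.59 [ 0.5551 -0.2119  0.0579]
side cover_knob 0.58 [ 0.5548 -0.2116  0.1262]
side mat 0.63 [0.5517 0.1752 0.0028]
side box 0.92 [ 0.5514 -0.209  -0.0025]
side bell 0.96 [0.8026 0.0289 0.0019]
side screwdriver 0.73 [0.8039 0.0288 0.0016]
side cover 0.87 2668 [ 0.5499 -0.1925  0.1051] (0.5505443811416626, -0.2093658447265625) (0.20068742334842682, 0.17586052417755127) 3.1767325401306152
side mat 0.74 9072 [0.5494 0.1902 0.0039] (0.5488098859786987, 0.17628571391105652) (0.2618853449821472, 0.22728799283504486) 0.7405630350112915
0.9 [0.1623 0.6552 0.2922] [[ 0.9707 -0.2405 -0.    ]
 [-0.2405 -0.9707  0.    ]
 [-0.      0.     -1.    ]] [ 0.1257  0.6997 -0.8673]
```

View pics/top0.png

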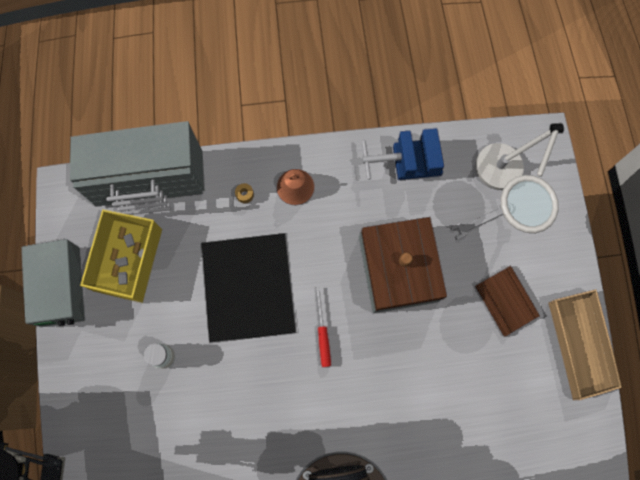

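View pics/side0.png

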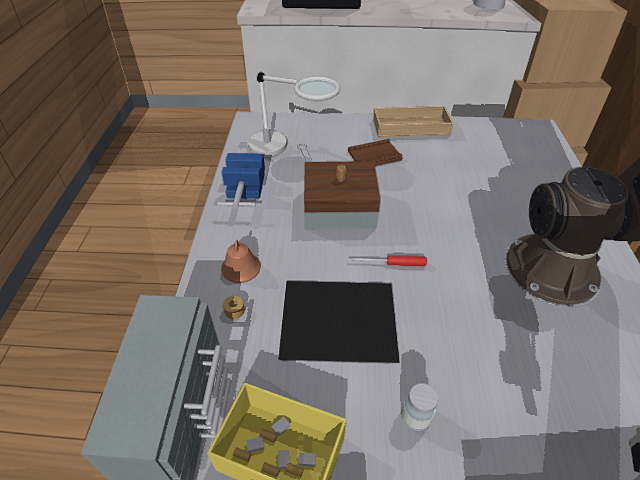

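```bash
python3 -m inch '[0,0,0,0,0,-0.85, 0,0,0,0,0,-0.85, 0,0,0,0,0,-0.85, 0,0,0,0,0,-0.85, 0.6,0.98,0,0,0,0, 0.6,0.98,0,0,0,0, 0.6,0.98,0,0,0,0, 0.6,0.98,0,0,0,0, 0.6,0.98,0,0,0,0, 0.6,0.98,0,0,0,0, 0.6,0.98,0,0,0,0, 0.6,0.98,0,0,0,0]' 1
python3 -m inch '[0.6,0.98,0,0,0,0, 0.6,0.98,0,0,0,0, 0.6,0.98,0,0,0,0, 0.6,0.98,0,0,0,0, 0.6,0.98,0,0,0,0, 0.6,0.98,0,0,0,0, 0.6,0.98,0,0,0,0, 0.6,0.98,0,0,0,0, 0.6,0.98,0,0,0,0, 0.6,0.98,0,0,0,0, 0,0.98,0,0,0,0, 0,0.98,0,0,0,0]'
cat > d.py <<'E'
from h import *; import sys
o=get_obs(); R=np.array(o['tool_rot']); t=np.array([float(a) for a in sys.argv[1:4]])
d=R.T@(t-np.array(o['eef_pos']))/.03
print('t',o['time'],'pos',np.round(o['eef_pos'],4),'yaw',np.degrees(np.arctan2(R[1,0],R[0,0])),'tilt',R[2,2],'units',np.round(d,2),'F',np.round(o['wrist_force'],1))
E
python3 d.py 0.5545 -0.2095 0.176
```

```text
time: 2.4
eef_pos: [0.3193, 0.4271, 0.2924]
tool_rot: [[0.999, 0.054, 0.0], [0.054, -0.999, 0.0], [0.0, -0.0, -1.0]]
wrist_force: [0.7, -0.5, -0.1]
finger_gap: 1.002
grasp_force: 0.0
time: 3.9
eef_pos: [0.5177, 0.0844, 0.2922]
tool_rot: [[0.999, 0.054, -0.0], [0.054, -0.999, -0.0], [-0.0, 0.0, -1.0]]
wrist_force: [-0.7, -0.1, -0.7]
finger_gap: 1.002
grasp_force: 0.0
t 3.9 pos [0.5177 0.0844 0.2922] yaw 3.074142996943704 tilt -0.9999999970429108 units [0.7  9.85 3.87] F [-0.7 -0.1 -0.7]
```

```bash
python3 -m inch '[0.07,0.98,0,0,0,0, 0.07,0.98,0,0,0,0, 0.07,0.98,0,0,0,0, 0.07,0.98,0,0,0,0, 0.07,0.98,0,0,0,0, 0.07,0.98,0,0,0,0, 0.07,0.98,0,0,0,0, 0.07,0.98,0,0,0,0, 0.07,0.98,0,0,0,0, 0.07,0.98,0,0,0,0, 0,0,0.5,0,0,0, 0,0,0.5,0,0,0]' >/dev/null; python3 -m inch '[0,0,0,0,0,0]' >/dev/null
python3 d.py 0.5545 -0.2095 0.176
```

```text
t 5.525 pos [ 0.5534 -0.2061  0.2603] yaw 3.1208379986919192 tilt -0.9999945609814336 units [0.04 0.12 2.81] F [-0.3 -0.2  1. ]
```

```bash
python3 -m inch '[0.04,0.12,0.7,0,0,0, 0,0,0.7,0,0,0, 0,0,0.7,0,0,0, 0,0,0.4,0,0,0, 0,0,0.3,0,0,0, 0,0,0,0,0,0]' >/dev/null
python3 d.py 0.5545 -0.2095 0.176
python3 - <<'E'
from h import *
im,d=get_image('side'); cv2.imwrite('pics/s1.png',cv2.resize(im[90:260,220:460,::-1],None,fx=3,fy=3))
E
```

```text
t 6.275 pos [ 0.5557 -0.2103  0.178 ] yaw 3.106537966646723 tilt -0.9999998514494383 units [-0.04 -0.03  0.07] F [-0.5 -0.1  0.8]
```

View pics/s1.png

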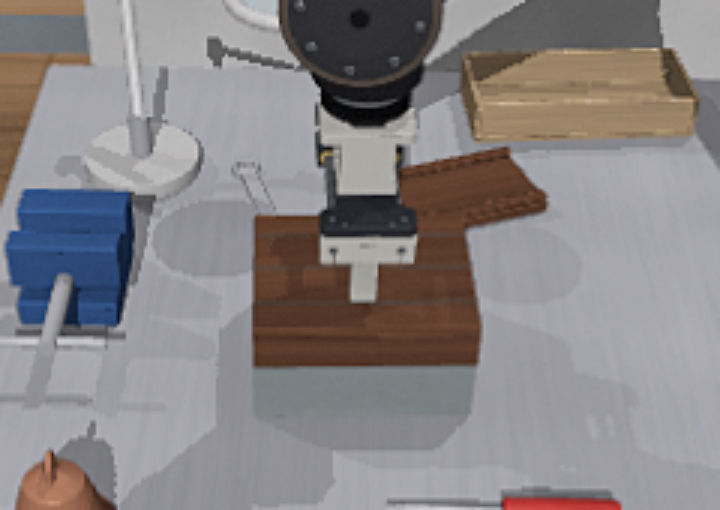

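The near finger at (363, 285) hangs just above the cover's top, aligned with its middle. Closing and lifting.

```bash
python3 -m inch '[0,0,0,0,0,0, 0,0,0,0,0,0, 0,0,0,0,0,0, 0,0,0,0,0,0, 0,0,0,0,0,0, 0,0,0,0,0,0]' 0; python3 -m inch '[0,0,-0.2,0,0,0, 0,0,-0.4,0,0,0, 0,0,-0.6,0,0,0, 0,0,-0.8,0,0,0, 0,0,-0.8,0,0,0, 0,0,-0.7,0,0,0, 0,0,-0.5,0,0,0, 0,0,0,0,0,0]'
python3 d.py 0.55 0.174 0.280
python3 - <<'E'
from h import *
im,d=get_image('side'); cv2.imwrite('pics/s2.png',cv2.resize(im[40:260,220:460,::-1],None,fx=2.5,fy=2.5))
E
```

```text
time: 7.08
eef_pos: [0.5557, -0.2105, 0.1781]
tool_rot: [[0.999, 0.054, -0.0], [0.054, -0.999, -0.0], [-0.0, 0.0, -1.0]]
wrist_force: [-0.5, -0.8, 0.5]
finger_gap: 0.378
grasp_force: 0.0
time: 8.07
eef_pos: [0.5561, -0.2105, 0.2995]
tool_rot: [[0.999, 0.054, 0.002], [0.054, -0.999, -0.0], [0.002, 0.0, -1.0]]
wrist_force: [-0.3, -0.2, -4.1]
finger_gap: 0.333
grasp_force: 30.0
t 8.075 pos [ 0.5561 -0.2105  0.2995] yaw 3.0891035753899523 tilt -0.9999971240187097 units [  0.49 -12.81   0.65] F [-0.3 -0.2 -4.1]
```

View pics/s2.png

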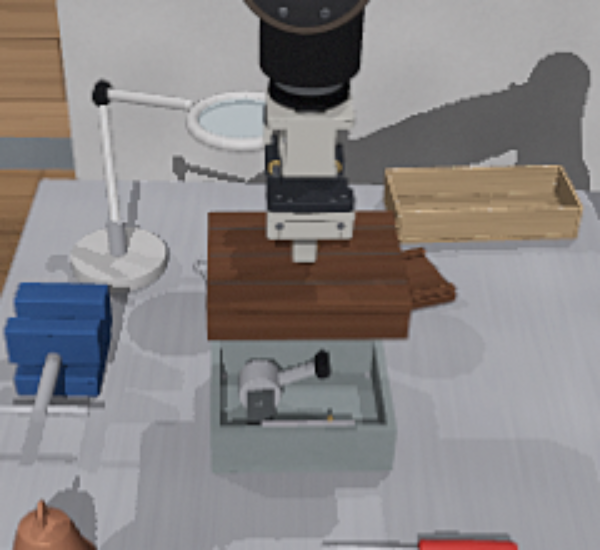

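The cover (206–408, 212–338) is level in the gripper and the dial with its black bar (322, 365) is exposed. Next I carry it over the mat.

```bash
python3 -m inch '[0,-0.3,0,0,0,0, 0,-0.6,0,0,0,0, 0,-0.9,0,0,0,0, 0,-0.9,0,0,0,0, 0.05,-0.9,0,0,0,0, 0.05,-0.9,0,0,0,0, 0.05,-0.9,0,0,0,0, 0.05,-0.9,0,0,0,0, 0.05,-0.9,0,0,0,0, 0.05,-0.9,0,0,0,0, 0.05,-0.9,0,0,0,0, 0.05,-0.9,0,0,0,0]' >/dev/null;  python3 -m inch '[0.05,-0.9,0,0,0,0, 0.05,-0.9,0,0,0,0, 0,-0.6,0.2,0,0,0, 0,-0.4,0.4,0,0,0, 0,-0.2,0.5,0,0,0, 0,0,0.5,0,0,0, 0,0,0.5,0,0,0, 0,0,0.5,0,0,0, 0,0,0.5,0,0,0, 0,0,0.3,0,0,0, 0,0,0,0,0,0, 0,0,0,0,0,0]'
python3 d.py 0.55 0.174 0.122
python3 - <<'E'
from h import *
np.set_printoptions(precision=4,suppress=True)
for cam in('top','side'):
    im,d=get_image(cam)
    if cam=='side':cv2.imwrite('pics/s3.png',cv2.resize(im[180:400,220:460,::-1],None,fx=2.5,fy=2.5))
    P=pts(cam,d)
    for n in('cover','mat'):
        for r in pinpoint(n,cam)[:1]: print(cam,n,r['p'],np.array(r['at']))
    for r in masks_of('cover',cam)[:1]:
        Q=P[r['pixels']&(d>0)]; zs=Q[:,2]; print(np.percentile(zs,[1,5,25,50,75,95]))
        h=np.histogram(zs,bins=30); z=np.median(zs); Q=Q[abs(zs-z)<.012]; c=Q.mean(0); A=np.c_[Q[:,:2]-c[:2],np.ones(len(Q))]; print('plane',np.linalg.lstsq(A,Q[:,2],rcond=None)[0],c)
E
```

```text
time: 11.12
eef_pos: [0.5502, 0.1769, 0.1967]
tool_rot: [[0.999, 0.054, 0.001], [0.054, -0.999, 0.0], [0.001, -0.0, -1.0]]
wrist_force: [0.4, 0.1, -4.1]
finger_gap: 0.336
grasp_force: 30.0
t 11.125 pos [0.5502 0.1769 0.1967] yaw 3.0971782114334467 tilt -0.9999996140072708 units [-0.01  0.1   2.49] F [ 0.4  0.1 -4.1]
top cover 0.75 [0.5465 0.1785 0.1492]
[0.0802 0.1104 0.1203 0.1227 0.1249 0.1283]
plane [0.0039 0.0033 0.1228] [0.5085 0.165  0.1228]
side cover 0.91 [0.5497 0.1777 0.0739]
side mat 0.64 [0.551  0.1761 0.0017]
[0.006  0.0859 0.1203 0.1223 0.1234 0.125 ]
plane [ 0.0034 -0.0125  0.1223] [0.547  0.1997 0.1223]
```

View pics/s3.png

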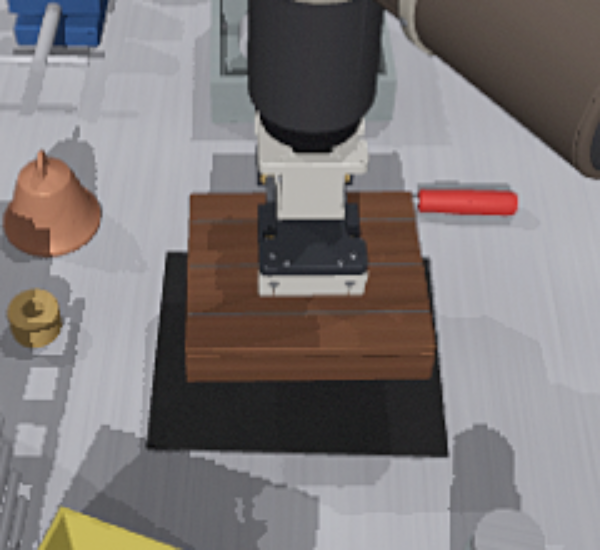

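The cover (188–433, 192–380) is level above the mat and over its middle. Its top is at 0.1225, so there is about 73 mm to go; I lower most of it, then creep.

```bash
python3 -m inch '[0,0.05,0.3,0,0,0, 0,0,0.4,0,0,0, 0,0,0.4,0,0,0, 0,0,0.4,0,0,0, 0,0,0.3,0,0,0, 0,0,0.2,0,0,0, 0,0,0.15,0,0,0, 0,0,0,0,0,0]' >/dev/null; python3 d.py .55 .174 .1232
python3 -m inch '[0,0,0.1,0,0,0, 0,0,0.07,0,0,0, 0,0,0.05,0,0,0, 0,0,0,0,0,0]' >/dev/null; python3 d.py .55 .174 .1232
```

```text
t 12.525 pos [0.5499 0.1752 0.1315] yaw 3.089647519334345 tilt -0.999999955721491 units [0.   0.04 0.28] F [-0.  -0.6 -4.6]
t 13.025 pos [0.5499 0.1752 0.125 ] yaw 3.0879922497708594 tilt -0.9999999879836098 units [0.   0.04 0.06] F [ 0.2  0.1 -3.9]
```

```bash
python3 -m inch '[0,0,0.03,0,0,0, 0,0,0.02,0,0,0, 0,0,0,0,0,0]' >/dev/null; python3 d.py .55 .174 .1232
python3 -m inch '[0,0,0.03,0,0,0, 0,0,0.0,0,0,0]' >/dev/null; python3 d.py .55 .174 .1232
```

```text
t 13.4 pos [0.5499 0.1753 0.1235] yaw 3.0877037851624047 tilt -0.9999999981100647 units [0.   0.04 0.01] F [-0.1  0.2 -3.3]
t 13.65 pos [0.55   0.1753 0.1231] yaw 3.098126554928234 tilt -0.999999929145177 units [-0.    0.04 -0.  ] F [-2.6 -0.8  0.4]
```

Contact made (the weight is off the wrist). Releasing and backing up.

```bash
python3 -m inch '[0,0,0,0,0,0, 0,0,0,0,0,0, 0,0,0,0,0,0, 0,0,0,0,0,0, 0,0,0,0,0,0, 0,0,0,0,0,0, 0,0,0,0,0,0]' 1; python3 -m inch '[0,0,-0.3,0,0,0, 0,0,-0.8,0,0,0, 0,0,-1,0,0,0, 0,0,-1,0,0,0, 0,0,-1,0,0,0, 0,0.8,-0.8,0,0,0, 0,1,0,0,0,0, 0,1,0,0,0,0, 0,1,0,0,0,0, 0,1,0,0,0,0, 0,0,0,0,0,0]' >/dev/null
python3 - <<'E'
from h import *
np.set_printoptions(precision=4,suppress=True)
for cam in('top','side'):
    im,d=get_image(cam); np.save(cam+'4.npy',d); cv2.imwrite(f'pics/{cam}4.png',im[...,::-1])
    P=pts(cam,d)
    for n in('cover','mat','box','dial_bar','dial_axle','stud3'):
        for r in pinpoint(n,cam)[:1]: print(cam,n,r['p'],np.array(r['at']))
    for r in masks_of('cover',cam)[:1]:
        Q=P[r['pixels']&(d>0)]; Q=Q[abs(Q[:,2]-.049)<.008]; c=Q.mean(0); A=np.c_[Q[:,:2]-c[:2],np.ones(len(Q))]; print('plane',np.linalg.lstsq(A,Q[:,2],rcond=None)[0],c,cv2.minAreaRect(Q[:,:2].astype(np.float32)))
    for r in masks_of('box',cam)[:1]:
        Q=P[r['pixels']&(d>0)]; Q=Q[abs(Q[:,2]-.060)<.004]; print('rim',len(Q),cv2.minAreaRect(Q[:,:2].astype(np.float32)))
    if cam=='top':cv2.imwrite('pics/t4.png',cv2.resize(im[190:350,190:470,::-1],None,fx=2.8,fy=2.8))
E
python3 d.py .5545 -.2095 .17
```

```text
time: 14.52
eef_pos: [0.5499, 0.1753, 0.1226]
tool_rot: [[0.999, 0.054, -0.0], [0.054, -0.999, -0.0], [-0.0, 0.0, -1.0]]
wrist_force: [0.3, -0.3, 0.2]
finger_gap: 0.991
grasp_force: 0.0
top cover 0.68 [0.5488 0.1817 0.0056]
top box 0.78 [ 0.5566 -0.2083  0.0011]
top dial_bar 0.66 [ 0.5295 -0.2114  0.0817]
top dial_axle 0.79 [ 0.5989 -0.2037  0.0526]
top stud3 0.78 [ 0.5285 -0.1461  0.0224]
plane [-0.0024  0.0033  0.0493] [0.5085 0.1381 0.0493] ((0.5179832577705383, 0.14563389122486115), (0.13701875507831573, 0.11914967000484467), 3.9891297817230225)
rim 1019 ((0.5548179745674133, -0.20994992554187775), (0.20041900873184204, 0.1735140085220337), 3.295837640762329)
side cover 0.73 [0.5497 0.177  0.0013]
side box 0.93 [ 0.5542 -0.2115 -0.0025]
side dial_bar 0.49 [0.4319 0.0024 0.0007]
side dial_axle 0.8 [ 0.6009 -0.2073  0.0497]
side stud3 0.62 [ 0.5229 -0.1465  0.0251]
plane [ 0.0016 -0.0075  0.049 ] [0.5456 0.1845 0.049 ] ((0.5453901290893555, 0.17636063694953918), (0.20114153623580933, 0.1746399849653244), 2.9252946376800537)
rim 508 ((0.5519267916679382, -0.20747362077236176), (0.20050615072250366, 0.1737600564956665), 3.5045166015625)
t 16.8 pos [0.5577 0.0314 0.2697] yaw 3.0855600471421023 tilt -0.9999999994153188 units [-0.54  8.01  3.32] F [ 0.5  0.1 -0.2]
```

View pics/t4.png

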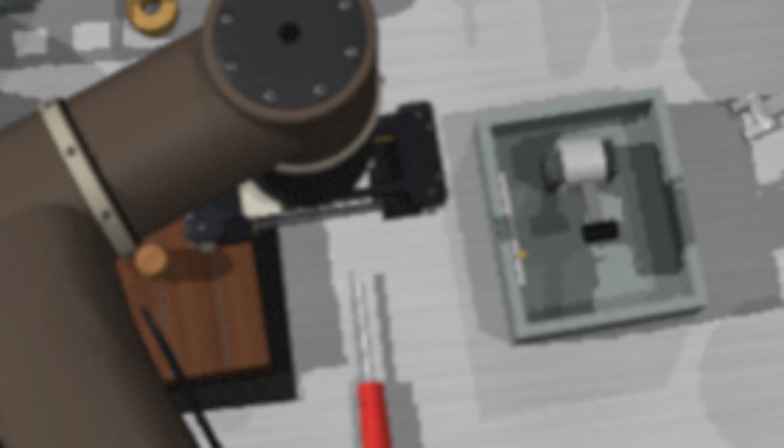

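The cover lies flat on the mat (its knob at (150, 260), the mat showing around it), and the box is open with the bar at (600, 232) at rest. Closing the fingers and moving above the bar.

```bash
python3 -m inch '[-0.15,0.8,0,0,0,0, -0.15,0.9,0,0,0,0, -0.15,0.9,0,0,0,0, -0.15,0.9,0,0,0,0, -0.15,0.9,0,0,0,0, -0.15,0.9,0,0,0,0, -0.15,0.9,0,0,0,0, -0.15,0.9,0,0,0,0, -0.15,0.6,0.4,0,0,0, -0.15,0.3,0.8,0,0,0, 0,0,0.8,0,0,0, 0,0,0.6,0,0,0]' 0 ; python3 -m inch '[0,0,0,0,0,0,0,0,0,0,0,0]' >/dev/null
python3 d.py .525 -.2112 .157
python3 -c "
from rig import *
o=get_obs();print(o.keys())
try: print(tips_ahead)
except Exception as e: print(e)"
```

```text
time: 18.3
eef_pos: [0.5248, -0.2107, 0.1897]
tool_rot: [[0.999, 0.053, -0.002], [0.053, -0.999, 0.0], [-0.002, -0.0, -1.0]]
wrist_force: [-0.3, -0.1, -0.0]
finger_gap: 0.003
grasp_force: 0.0
t 18.55 pos [ 0.5259 -0.2106  0.192 ] yaw 3.1050204335035723 tilt -0.999999927153053 units [-0.03  0.02  1.17] F [-0.1  0.5  0.9]
dict_keys(['time', 'joint_pos', 'joint_velocities', 'effort', 'eef_pos', 'tool_rot', 'wrist_force', 'torque', 'grasp_force', 'finger_gap'])
0.0656
```

```bash
python3 -m inch '[-0.03,0.02,0.4,0,0,0, 0,0,0.4,0,0,0, 0,0,0.2,0,0,0, 0,0,0.15,0,0,0, 0,0,0,0,0,0]' >/dev/null; python3 d.py .525 -.2112 .098
python3 -m inch '[0,0,0.15,0,0,0, 0,0,0.15,0,0,0, 0,0,0.15,0,0,0, 0,0,0.15,0,0,0, 0,0,0,0,0,0]' >/dev/null; python3 d.py .525 -.2112 .098
python3 - <<'E'
from h import *
im,d=get_image('side'); cv2.imwrite('pics/s5.png',cv2.resize(im[90:260,270:430,::-1],None,fx=3.5,fy=3.5))
E
```

```text
t 19.175 pos [ 0.5247 -0.2113  0.1571] yaw 3.098028908964365 tilt -0.9999998767843707 units [ 0.01 -0.    1.97] F [-1.   0.   1.4]
t 19.8 pos [ 0.5246 -0.2114  0.1391] yaw 3.0887551652966048 tilt -0.9999998058400581 units [ 0.02 -0.    1.37] F [-3.2 -1.1  4.9]
```

View pics/s5.png

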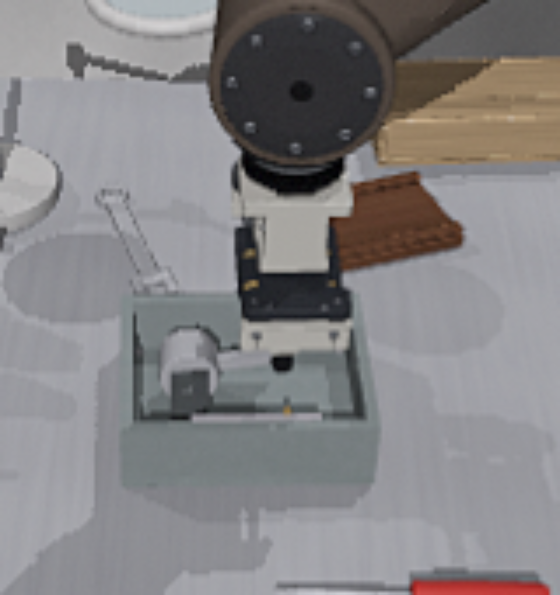

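The lever is going down under the fingers (bar at (283, 362)). The push fits click 1, so I continue in steps.

```bash
python3 -m inch '[0,0,0.15,0,0,0, 0,0,0.15,0,0,0, 0,0,0.15,0,0,0, 0,0,0.15,0,0,0, 0,0,0,0,0,0]' >/dev/null; python3 d.py .525 -.2112 .098
python3 -m inch '[0,0,0.15,0,0,0, 0,0,0.15,0,0,0, 0,0,0.15,0,0,0, 0,0,0.1,0,0,0, 0,0,0,0,0,0]' >/dev/null; python3 d.py .525 -.2112 .098
```

```text
t 20.475 pos [ 0.5247 -0.2113  0.121 ] yaw 3.089708511294254 tilt -0.999999869397848 units [ 0.01 -0.    0.77] F [-2.9 -0.   4.7]
t 21.1 pos [ 0.526  -0.2112  0.1053] yaw 3.1173609408119813 tilt -0.9999972700235769 units [-0.03 -0.    0.24] F [-1.7  0.   6.7]
```

```bash
python3 -m inch '[0,0,0.1,0,0,0, 0,0,0.08,0,0,0, 0,0,0.05,0,0,0, 0,0,0,0,0,0]' >/dev/null; python3 d.py .525 -.2112 .098
python3 -m inch '[0,0,0,0,0,0, 0,0,0,0,0,0]' >/dev/null; python3 d.py .525 -.2112 .098
python3 - <<'E'
from h import *
im,d=get_image('side'); cv2.imwrite('pics/s6.png',cv2.resize(im[130:370,240:440,::-1],None,fx=2.5,fy=2.5))
im,d=get_image('top')
for cam in('top','side'):
  for n in('cover','dial_bar'):
    for r in pinpoint(n,cam)[:1]: print(cam,n,r['p'],r['at'])
E
```

```text
t 21.6 pos [ 0.5272 -0.2112  0.0991] yaw 3.1417552022346 tilt -0.9999881856958638 units [-0.07 -0.    0.03] F [0.3 0.1 7.2]
t 21.85 pos [ 0.5272 -0.2112  0.0991] yaw 3.141696122469843 tilt -0.9999879906919891 units [-0.07 -0.    0.04] F [-0.1  1.   8.3]
top cover 0.91 [0.5465, 0.1768, 0.0044]
side cover 0.96 [0.5503, 0.1764, 0.0023]
side dial_bar 0.82 [0.5324, -0.2092, 0.02]
```

View pics/s6.png

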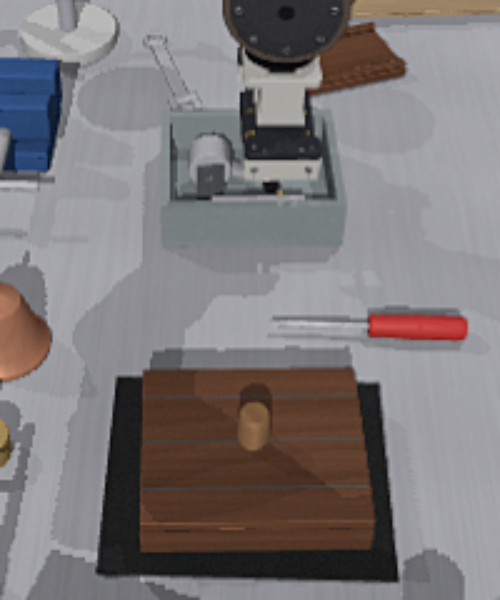

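The cover sits flat and centred on the mat, and the bar is low under the fingers next to the lowest stud (272, 187). By kinematics q ≈ 0.79. I'll nudge 1.2 mm further to centre it at the click, then hand in.

```bash
python3 -m inch '[0,0,0.04,0,0,0, 0,0,0,0,0,0, 0,0,0,0,0,0]' >/dev/null; python3 d.py .525 -.2112 .0976
python3 -c "
from rig import *
o=get_obs()
if 3<o['wrist_force'][2]<20 and .0945<o['eef_pos'][2]<.100: print(finish_job())"
```

```text
t 22.525 pos [ 0.5274 -0.2112  0.0981] yaw 3.14831539635816 tilt -0.9999852798448985 units [-0.08 -0.    0.02] F [-0.2  0.6  8.4]
the job is handed in; nothing more can be done
None
```

I set the cover down flat and centred on the mat and let go of it, then handed the job in at 22.5 s with the fingers holding the dial at about q = 0.80 (estimated from tool height), near the third click at 0.81, with roughly 8 N; the verdict wasn't returned.

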